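# Scrub the suction cup with the brush that fits it

### The job

The silver suction cup standing in the red wash dish needs scrubbing: take from the gold rack the one brush that fits it, the thickest whose head still goes into its bore, and scrub inside with two strokes, each down to the bottom and back up more than half-way. Then lower the brush head-down to the bottom of the white jar before letting it go. Leave the other two brushes hanging, and all three cups standing where they are.

Things in the scene. Friction and masses are not known exactly. Their poses are not given: they have to be found in the camera images.
- brush_small: brush, rigid blue-and-white bristle head 18 mm across, lower edge tapered 5 mm; 70 g, 200 mm long. Origin: centre of the head's end; z up the handle. Head z 0-55 mm, 8 mm steel shaft to 115, white collar 26 mm across to 121, black round handle 16 mm thick to 200. Hangs upright by its collar, head down, in any of the rack's three slots
- brush_medium: brush, rigid blue-and-white bristle head 30 mm across, lower edge tapered 5 mm; 70 g, 200 mm long. Origin: centre of the head's end; z up the handle. Head z 0-55 mm, 8 mm steel shaft to 115, white collar 26 mm across to 121, black round handle 16 mm thick to 200. Hangs upright by its collar, head down, in any of the rack's three slots
- brush_large: brush, rigid blue-and-white bristle head 42 mm across, lower edge tapered 5 mm; 70 g, 200 mm long. Origin: centre of the head's end; z up the handle. Head z 0-55 mm, 8 mm steel shaft to 115, white collar 26 mm across to 121, black round handle 16 mm thick to 200. Hangs upright by its collar, head down, in any of the rack's three slots
- brush_small_grip (a point): grip point on the handle of brush_small, on its axis 166 mm above the head's end
- brush_medium_grip (a point): grip point on the handle of brush_medium, on its axis 166 mm above the head's end
- brush_large_grip (a point): grip point on the handle of brush_large, on its axis 166 mm above the head's end
- cup_small: silver suction cup, open at the top, straight round bore 24 mm wide, outside 32 mm, 95 mm tall, on a black foot 60 mm across and 10 mm thick; inner floor 12 mm above the origin. Origin at the centre of the underside, z up. Loose, 250 g; stands either in the red dish or on the white tray
- cup_medium: silver suction cup, open at the top, straight round bore 36 mm wide, outside 44 mm, 95 mm tall, on a black foot 60 mm across and 10 mm thick; inner floor 12 mm above the origin. Origin at the centre of the underside, z up. Loose, 250 g; stands either in the red dish or on the white tray
- cup_large: silver suction cup, open at the top, straight round bore 48 mm wide, outside 56 mm, 95 mm tall, on a black foot 60 mm across and 10 mm thick; inner floor 12 mm above the origin. Origin at the centre of the underside, z up. Loose, 250 g; stands either in the red dish or on the white tray
- rack: gold rack, fixed: fork plate 264 mm long (rack y), top 160 mm up, on end posts at y +-125 mm. Three 12 mm slots, 75 mm apart, open to rack -x; brush axes hang at x = 0. Tines end at x = -25 mm with a 4 mm high lip: lift a brush 6-15 mm, draw it 55 mm or more to -x, and only then raise it (the head is wider than the slot). Origin on the table under the middle slot
- slot_a (a point): centre of the brush seat at rack y = +75 mm, on the fork plate's top (160 mm up); x and y axes as the rack's
- slot_b (a point): centre of the brush seat at rack y = 0 mm, on the fork plate's top (160 mm up); x and y axes as the rack's
- slot_c (a point): centre of the brush seat at rack y = -75 mm, on the fork plate's top (160 mm up); x and y axes as the rack's
- dish: red round wash dish, fixed, 84 mm across, 22 mm high, its floor 12 mm up; the cup to be scrubbed stands in its 64 mm wide recess. Origin at the centre of the underside
- tray: white drying tray, fixed, 96 x 180 mm, floor 12 mm up, edges 20 mm high; the two other cups stand on it. Origin at the centre of the underside
- jar: white open jar for used brushes, fixed, 76 mm across, bore 68 mm, 110 mm tall, inner floor 6 mm up. Origin at the centre of the underside
Mind the look-alikes: they are no part of the job. Leave any green or pink look-alike of the cup_medium alone.

How it is judged:
By the outcome, as a careful person would: the job done as asked, in the order asked, and still so for the second after the job is handed in, with the robot touching nothing.
It also fails if it takes over 54 s, if anything falls off the work surface, if the arm or the gripper's body presses on something with over 40 N, if the wrist force passes 120 N, or if a joint passes its speed limit or range.

### The arm

A 6-joint arm with a two-finger parallel gripper is mounted at the origin on the work surface. World frame = base frame: x ahead of the robot, y to its left, z up, the work surface at z = 0. Lengths are in m, angles in rad, forces in N, time in s.
With the tool pointing down it reaches from about 0.35 to 0.775 m from the base axis. Payload 5.5 kg.
Tool frame: the origin (TCP) lies between the finger pads; the fingertips stand 19 mm ahead of it and the grasp point (between the pads) is the TCP; z points along the fingers, y is the line along which they close (so a half turn about z gives the same grasp; the last joint's range is limited). The gripper opens to 85 mm and grips with 20 to 120 N. Pads are 22 mm wide; open, the fingers measure 114 mm over their backs; the gripper's body (76 mm by 85 mm) begins 54 mm behind the grasp point. The pads swing forward as they close: fully open they stand 13 mm farther back than shut.
Start: joints at [-1.376, 0.313, 0.046, 1.304, 0, 1.431], TCP at [0.189, -0.543, 0.226] pointing down, gripper open.
Joint ranges: [-2.76, 2.76], [-0.86, 1.69], [-1.03, 1.26], [-2.2, 2.34], [-1.47, 1.5], [-3.14, 3.14]. Speed limits (rad/s): [2.57, 2.57, 3.14, 3.14, 3.14, 3.14].

### API

Orientations are given as a unit quaternion [w, x, y, z].
In Python, from workcell import env gives the robot as it stands.
- The arm moves only by the shell command python3 -m pendant 'ROWS' [FORCE]. ROWS is JSON, a list of rows, each an object with "travel": the shift along the tool's x, y, z scaled (see below), a list of three; "rot": the turn, a rotation vector about the tool's x, y, z scaled (see below), a list of three; "fingers": the opening, from -1 (shut) to 1 (fully open). In form: [{"travel": [dx, dy, dz], "rot": [wx, wy, wz], "fingers": fingers}, ...]. A call has 1 to 10 rows; each row is the pose to reach, as a shift and turn from the pose commanded when the call began, along the tool's axes at that moment; what a row does not reach only later rows make up. The controller multiplies each number of a shift by 0.12 m and each number of a turn by 60 degrees. A row lasts 1/10 s, in which the tool goes at most 50 mm and 8.59 degrees, less where a joint would pass 70% of its speed; a pose out of reach is approached as far as the arm can. A call with a number of a shift or a turn outside -1 to 1 is refused whole. A call with a gripper value outside its range is refused whole. The fingers move at their own pace and stop on an object; FORCE is the grip in N (left out, the last holds). Time passes only in rows, so rows that repeat a pose let the fingers close. It gives the time, the measured TCP pose, the force, the opening and the grip force at its end, in the units of the state.
- env.get_state(): the state, without advancing time (a new reading comes with each control period).
- env.read_camera(name): name is "side" or "top" or "wrist"; returns (picture, depth): 480x640x3 uint8, blue, green, red; 480x640 float32, m along the optical axis (not along the pixel's ray), 0 where there is no reading.
- env.camera_model(name): a dict with "fovy" (degrees; the focal length in pixels is half the picture's height over the tangent of half this angle, whatever the lens; pixels are square), "cx", "cy" (the principal point, pixels), "k1" (the pictures are not rectified: a ray, as slopes to the right and down, at radius r is drawn at 1 + k1 r^2 times it, then the intrinsics apply), "rvec" (rotation vector, rad) and "tvec" (3), from world to camera coordinates, as OpenCV has them; the wrist camera has in their place "T_tool_cam" (4x4, takes a point from camera to tool coordinates, whose origin is the TCP and whose axes are the flange's). Camera axes: x right, y down, z forward; pixel columns grow to the right and rows downward; lengths in m; the calibration is good to about 2 mm. A picture is of the moment at which its call begins: read the wrist's pose just before it. camera_model takes no time and is no camera call.
- env.hand_in(): hands the job in; it is judged then, once.
Trained networks look in the newest picture that a camera, given by its name, has taken for a name from the list of things; names that differ only in an ending like _2 or _b are one class to them, and where a whole thing is asked for, a point or a joint stands for the part that bears it (a point fixed in the world has none). Each returns a list of dicts, best first, with "conf" (0 to 1); they miss things now and then, are a little off and sometimes report something else, mostly with a low value. They report only what shows in the picture. A call takes as long as a camera call. They do not tell look-alikes from the thing itself.
- env.outline_of(camera, target): "mask" (480x640 bool, what is visible of it) and "xy" ([column, row] in pixels, amid what is visible of it).
The state is a dict: "clock": time; "joint_pos": joint angles; "qvel": joint speeds; "tau": joint torques, N m; "tcp_pos": TCP position; "orientation": TCP orientation; "wrist_force": force on the tool from outside, world axes, zero at the start; "ft_torque": the same for the moment, N m; "finger_gap": finger opening in m; "grip_force": force on a finger pad.
Only numpy, scipy, OpenCV 4.12 (cv2) and the standard library are available. Lean on these libraries where they do the work, as an engineer would, in place of code of your own. Each camera call takes 0.05 s, during which the arm holds its last target. There are 200 camera calls.

## Working session

There is one attempt and no reset: what is moved stays moved. The work goes in short steps, Python scripts to look and compute and a shell command to move; the robot and the scene stay as the last step left them, time stands still between calls to the robot, and variables do not carry over. Pictures are saved under pics/ and viewed, at most 10 in all, crops included, and the job is handed in when it is done.

```bash
mkdir -p pics; ls
python3 - <<'E'
from workcell import env
import cv2,numpy as np
s=env.get_state();print(s['tcp_pos'],s['orientation'],s['finger_gap'])
for n in ['top','side']:
    im,d=env.read_camera(n);cv2.imwrite(f'pics/{n}0.png',im);np.savez(f'{n}0.npz',im=im,d=d)
    print(n,env.camera_model(n))
print(env.camera_model('wrist'))
E
```

```text
pics
[ 0.18882871 -0.54255569  0.22461657] [-9.07503365e-04  9.86018847e-01  1.66631357e-01 -2.00342287e-05] 0.08547235360951495
top {'fovy': 55.663268242428366, 'cx': 320.14559885802737, 'cy': 235.79867498992292, 'k1': -0.09145545772963058, 'rvec': array([ 2.1341663 , -2.07903647,  0.21865443]), 'tvec': array([-0.00186855,  0.62009697,  1.05181181])}
side {'fovy': 53.74016429711469, 'cx': 322.92303861824735, 'cy': 238.27097082887107, 'k1': -0.011869076568523707, 'rvec': array([ 0.60597205, -2.49493363,  1.36855379]), 'tvec': array([0.53896194, 0.2780014 , 0.84853584])}
{'fovy': 63.61942534084923, 'cx': 331.00458408297686, 'cy': 242.55012889607042, 'k1': -0.01635384578521271, 'T_tool_cam': array([[-1.86901484e-04, -9.51505556e-01, -3.07631502e-01,
         7.77314151e-02],
       [ 9.99999375e-01, -5.17054922e-04,  9.91703586e-04,
         3.40151603e-05],
       [-1.10267385e-03, -3.07631125e-01,  9.51505058e-01,
        -1.47595717e-01],
       [ 0.00000000e+00,  0.00000000e+00,  0.00000000e+00,
         1.00000000e+00]])}
```

View pics/top0.png

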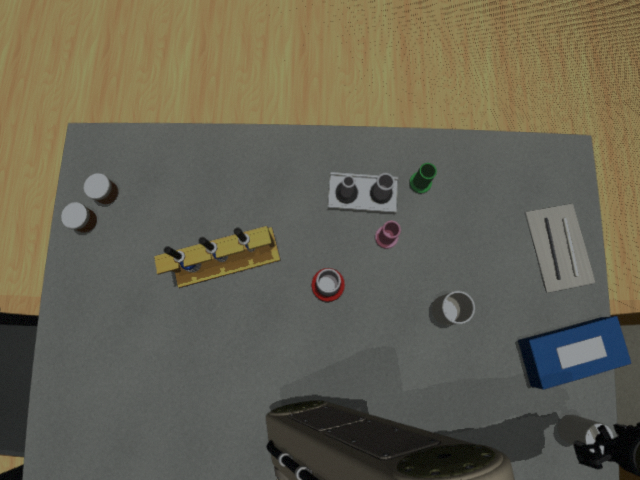

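View pics/side0.png

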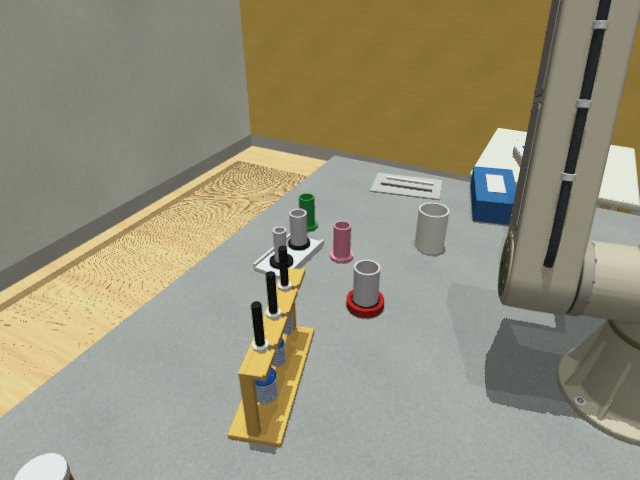

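The top view shows the rack at about (220,257), with handles at (173,253), (207,244) and (241,236). The red dish and its cup are at (328,283), the tray cups at (346,188) and (383,186), and the jar at (458,307). The pink (388,234) and green (423,178) look-alikes stand outside the dish and tray. Next I measure these.

```bash
cat > h.py <<'E'
import numpy as np,cv2
from workcell import env
from scipy.spatial.transform import Rotation as R
from scipy.optimize import least_squares
def K(m):
    f=240/np.tan(np.radians(m['fovy'])/2);return np.array([[f,0,m['cx']],[0,f,m['cy']],[0,0,1]]),np.array([m['k1'],0,0,0.])
def pose(m,st=None):  # world->cam R,t
    if 'rvec' in m: return R.from_rotvec(m['rvec']).as_matrix(),np.array(m['tvec'])
    w,x,y,z=st['orientation'];T=np.eye(4);T[:3,:3]=R.from_quat([x,y,z,w]).as_matrix();T[:3,3]=st['tcp_pos']
    T=np.linalg.inv(T@m['T_tool_cam']);return T[:3,:3],T[:3,3]
def cloud(n,d,st=None):
    m=env.camera_model(n);k,dc=K(m);r,t=pose(m,st)
    v,u=np.mgrid[:480,:640];uv=np.stack([u,v],-1).reshape(-1,1,2).astype(float)
    s=cv2.undistortPoints(uv,k,dc).reshape(-1,2);z=d.reshape(-1)
    P=(np.c_[s,np.ones(len(s))]*z[:,None]-t)@r
    P[z==0]=np.nan;return P.reshape(480,640,3)
def circ(p):
    f=least_squares(lambda q:np.hypot(p[:,0]-q[0],p[:,1]-q[1])-q[2],[*p[:,:2].mean(0),.03],loss='soft_l1',f_scale=.002)
    return f.x
E
python3 - <<'E'
from h import *
names=['brush_small','brush_medium','brush_large','cup_small','cup_medium','cup_large','rack','dish','tray','jar']
for c in ['top','side']:
    z=np.load(c+'0.npz');P=cloud(c,z['d'])
    print(c,'table z',np.nanmedian(P[330:360,200:300,2]) if c=='top' else np.nanmedian(P[380:420,350:450,2]))
    for n in names:
        for o in env.outline_of(c,n)[:3]:
            q=P[o['mask']];q=q[~np.isnan(q[:,0])]
            if len(q)==0: print(n,'no depth',o['xy']);continue
            zt=np.percentile(q[:,2],98);tp=q[q[:,2]>zt-.006]
            print(n,round(o['conf'],2),np.round(o['xy']),len(q),'zmax',zt.round(3),'med',np.median(q,0).round(3),'topmid',((tp.min(0)+tp.max(0))/2).round(3),'ext',(tp.max(0)-tp.min(0)).round(3)[:2])
E
```

```text
top table z 0.0013653160258861644
brush_small 0.75 [238. 235.] 173 zmax 0.248 med [0.584 0.183 0.192] topmid [0.588 0.185 0.246] ext [0.015 0.015]
brush_small 0.2 [181. 258.] 309 zmax 0.248 med [0.538 0.323 0.168] topmid [0.544 0.329 0.246] ext [0.015 0.016]
brush_medium 0.63 [211. 248.] 244 zmax 0.249 med [0.561 0.253 0.17 ] topmid [0.566 0.257 0.246] ext [0.013 0.013]
brush_large 0.69 [179. 258.] 316 zmax 0.248 med [0.538 0.323 0.168] topmid [0.544 0.329 0.246] ext [0.015 0.016]
brush_large 0.59 [346. 191.] 486 zmax 0.11 med [ 0.741 -0.051  0.029] topmid [ 0.749 -0.05   0.108] ext [0.03  0.029]
cup_small 0.77 [344. 191.] 511 zmax 0.11 med [ 0.741 -0.05   0.027] topmid [ 0.749 -0.05   0.108] ext [0.03  0.029]
cup_medium 0.76 [391. 232.] 489 zmax 0.099 med [ 0.633 -0.155  0.044] topmid [ 0.636 -0.156  0.098] ext [0.043 0.04 ]
cup_medium 0.63 [381. 190.] 529 zmax 0.111 med [ 0.744 -0.139  0.058] topmid [ 0.751 -0.139  0.109] ext [0.04  0.042]
cup_large 0.73 [328. 280.] 553 zmax 0.111 med [ 0.51  -0.008  0.03 ] topmid [ 0.506 -0.008  0.109] ext [0.054 0.054]
rack 0.94 [222. 257.] 3767 
[... 1764 characters left out ...]
.015] topmid [0.557 0.257 0.18 ] ext [0.103 0.26 ]
rack 0.3 [272. 310.] 619 zmax 0.246 med [0.561 0.264 0.177] topmid [0.566 0.26  0.244] ext [0.011 0.012]
dish 0.65 [365. 308.] 533 zmax 0.025 med [0.492 0.022 0.02 ] topmid [ 0.507 -0.004  0.036] ext [0.082 0.082]
tray 0.89 [294. 257.] 806 zmax 0.023 med [ 0.734 -0.077  0.013] topmid [0.683 0.04  0.132] ext [0.243 0.434]
jar 0.67 [298. 234.] 696 zmax 0.108 med [ 0.744 -0.125  0.063] topmid [ 0.75  -0.139  0.106] ext [0.042 0.044]
jar 0.6 [283. 276.] 520 zmax 0.246 med [0.584 0.191 0.192] topmid [0.588 0.187 0.244] ext [0.015 0.015]
jar 0.57 [433. 229.] 1456 zmax 0.111 med [ 0.448 -0.28   0.073] topmid [ 0.452 -0.308  0.109] ext [0.075 0.079]
```

The dish cup at (328,283) has a 54–57 mm rim, so it is cup_large, and brush_large (42 mm) goes with its 48 mm bore. The brush candidates in the top view are:
- small: (241,236)
- medium: (207,244)
- large: (173,253)

I'll confirm the brush and the slot's open side in one enlarged crop.

Run:
```python
from h import *
a=np.load('side0.npz');b=np.load('top0.npz')
i1=cv2.resize(a['im'][270:440,220:330],None,fx=3.4,fy=3.4,interpolation=2);i2=cv2.resize(b['im'][220:295,150:290],None,fx=2.9,fy=2.9,interpolation=2)
c=np.zeros((580,800,3),np.uint8);c[:i1.shape[0],:i1.shape[1]]=i1;c[:i2.shape[0],380:380+i2.shape[1]]=i2
cv2.imwrite('pics/crop.png',c)
S=np.array([.587,.187]);L=np.array([.5445,.3295]);y=(L-S)/np.linalg.norm(L-S);x=np.array([y[1],-y[0]]);print(y,x,np.linalg.norm(L-S))
for n,z in(('top',b),('side',a)):
    P=cloud(n,z['d']).reshape(-1,3);q=P[~np.isnan(P[:,0])];
    loc=np.c_[(q[:,:2]-(S+L)/2)@x,(q[:,:2]-(S+L)/2)@y,q[:,2]]
    inb=(abs(loc[:,0])<.12)&(abs(loc[:,1])<.15)
    for nm,lo,hi in(('plate',.157,.170),('base',.006,.03)):
        s=loc[inb&(loc[:,2]>lo)&(loc[:,2]<hi)];print(n,nm,np.percentile(s,[1,99],axis=0).round(3).tolist())
    # heads
    for k in(-.075,0,.075):
        s=loc[inb&(abs(loc[:,1]-k)<.03)&(abs(loc[:,0])<.03)&(loc[:,2]>.055)&(loc[:,2]<.095)]
        if len(s)>10: print('head',k,len(s),np.percentile(s,[2,98],axis=0).round(3)[:,:2].tolist())
        s=loc[inb&(abs(loc[:,1]-k)<.03)&(abs(loc[:,0])<.03)&(loc[:,2]>.18)&(loc[:,2]<.25)]
        print('handle',k,len(s),circ(s[:, :2]).round(4))
    s=q[(np.hypot(q[:,0]-.5065,q[:,1]+.007)<.035)&(q[:,2]>.1)&(q[:,2]<.12)];print('cup rim',circ(s).round(4),len(s),np.percentile(s[:,2],90))
    s=q[(np.hypot(q[:,0]-.4515,q[:,1]+.3085)<.045)&(q[:,2]>.1)&(q[:,2]<.13)];print('jar rim',circ(s).round(4))
```

```text
[-0.28580512  0.95828776] [0.95828776 0.28580512] 0.14870272357963052
top plate [[-0.026, -0.132, 0.158], [0.017, 0.128, 0.169]]
top base [[-0.092, -0.137, 0.006], [0.097, 0.132, 0.019]]
head -0.075 17 [[-0.009, -0.084], [-0.001, -0.069]]
handle -0.075 105 [-0.0006 -0.0772  0.0063]
head 0 40 [[-0.016, -0.014], [-0.005, 0.009]]
handle 0 112 [-0.0008 -0.0015  0.0063]
head 0.075 60 [[-0.022, 0.054], [-0.006, 0.086]]
handle 0.075 128 [-0.0013  0.0728  0.0064]
cup rim [ 0.5063 -0.0081  0.0258] 135 0.11089574232882321
jar rim [ 0.4505 -0.3079  0.0356]
side plate [[-0.024, -0.13, 0.158], [0.017, 0.131, 0.168]]
side base [[-0.039, -0.13, 0.007], [0.048, 0.133, 0.025]]
head -0.075 98 [[-0.008, -0.078], [0.006, -0.066]]
handle -0.075 306 [ 0.0013 -0.0749  0.0066]
head 0 196 [[-0.014, -0.003], [0.009, 0.014]]
handle 0 353 [ 0.0009 -0.      0.0067]
head 0.075 362 [[-0.02, 0.071], [0.006, 0.095]]
handle 0.075 415 [0.0005 0.0748 0.0068]
cup rim [ 0.5071 -0.0052  0.0258] 216 0.10835175789079461
jar rim [ 0.4518 -0.3063  0.0358]
```

View pics/crop.png

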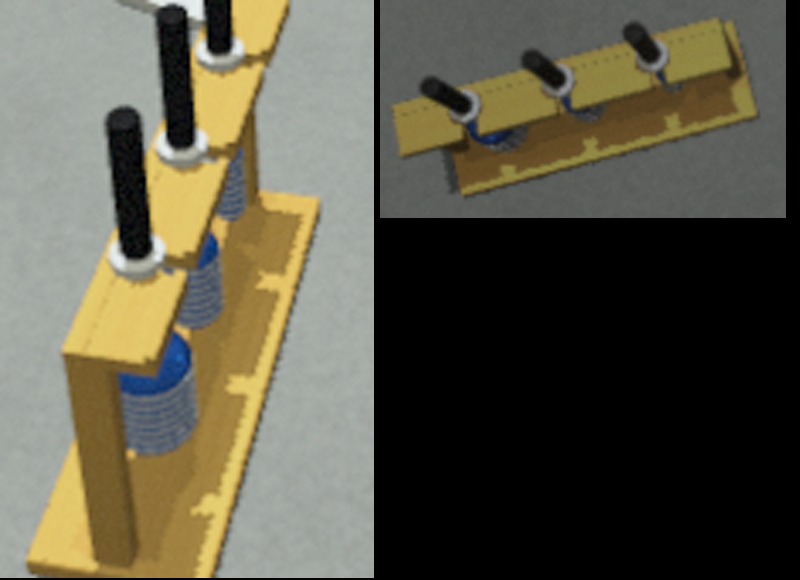

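The crop shows the large head (blue, about (160,400)) in the slot nearest the side camera, with medium and small further back. The slots open towards the robot, so rack -x is world (-.96,-.29). The target is brush_large at about (0.544,0.329). Now I move.

```bash
cat >> h.py <<'E'
def axes(st):
    w,x,y,z=st['orientation'];return R.from_quat([x,y,z,w]).as_matrix()
def to(*pts):   # units along tool axes to world points
    st=env.get_state();A=axes(st);print('t',round(st['clock'],2),'tcp',np.round(st['tcp_pos'],4),'yaw',np.degrees(np.arctan2(A[1,0],A[0,0])).round(1),'tilt',A[:,2].round(4),'q',np.round(st['joint_pos'],2),'F',np.round(st['wrist_force'],1),'gap',round(st['finger_gap'],4),'grip',round(st['grip_force'],1))
    for p in pts: print(p,'->',(A.T@(np.array(p)-st['tcp_pos'])/.12).round(3))
E
python3 -m pendant '[{"travel":[0.95,-0.46,-0.79],"rot":[0,0,-1],"fingers":1},{"travel":[0.95,-0.46,-0.79],"rot":[0,0,-1],"fingers":1},{"travel":[0.95,-0.46,-0.79],"rot":[0,0,-1],"fingers":1},{"travel":[0.95,-0.46,-0.79],"rot":[0,0,-1],"fingers":1},{"travel":[0.95,-0.46,-0.79],"rot":[0,0,-1],"fingers":1},{"travel":[0.95,-0.46,-0.79],"rot":[0,0,-1],"fingers":1},{"travel":[0.95,-0.46,-0.79],"rot":[0,0,-1],"fingers":1},{"travel":[0.95,-0.46,-0.79],"rot":[0,0,-1],"fingers":1}]'
python3 -c "
from h import *
to([.37,-.35,.33],[.42,-.25,.33],[.45,-.15,.33])"
```

```text
clock: 1.9
tcp_pos: [0.2786, -0.4534, 0.3204]
orientation: [0.0, 0.77, 0.638, -0.0]
wrist_force: [-0.1, 0.7, 0.2]
finger_gap: 0.0855
grip_force: 0.0
t 1.9 tcp [ 0.2786 -0.4534  0.3204] yaw 79.2 tilt [ 1.e-04 -3.e-04 -1.e+00] q [-1.17  0.22  0.15  1.5  -0.    0.59] F [-0.1  0.7  0.2] gap 0.0855 grip 0.0
[0.37, -0.35, 0.33] -> [ 0.989  0.587 -0.08 ]
[0.42, -0.25, 0.33] -> [ 1.886  0.841 -0.08 ]
[0.45, -0.15, 0.33] -> [ 2.751  0.93  -0.08 ]
```

```bash
python3 -m pendant '[{"travel":[0.99,0.59,-0.08],"rot":[0,0,0],"fingers":1},{"travel":[0.99,0.59,-0.08],"rot":[0,0,0],"fingers":1},{"travel":[0.99,0.59,-0.08],"rot":[0,0,0],"fingers":1}]' >/dev/null
python3 -m pendant '[{"travel":[1,0.3,0],"rot":[0,0,0],"fingers":1},{"travel":[1,0.3,0],"rot":[0,0,0],"fingers":1},{"travel":[1,0.3,0],"rot":[0,0,0],"fingers":1}]' >/dev/null
python3 -m pendant '[{"travel":[1,0.1,0],"rot":[0,0,0],"fingers":1},{"travel":[1,0.1,0],"rot":[0,0,0],"fingers":1},{"travel":[1,0.1,0],"rot":[0,0,0],"fingers":1}]' >/dev/null
python3 -m pendant '[{"travel":[0.9,0.2,0],"rot":[0,0,0],"fingers":1},{"travel":[0.9,0.2,0],"rot":[0,0,0],"fingers":1},{"travel":[0.9,0.2,0],"rot":[0,0,0],"fingers":1},{"travel":[0.9,0.2,0],"rot":[0,0,0],"fingers":1},{"travel":[0.9,0.2,0],"rot":[0,0,0],"fingers":1}]' >/dev/null
python3 - <<'E'
from h import *
st=env.get_state();im,d=env.read_camera('wrist');cv2.imwrite('pics/w1.png',im)
q=cloud('wrist',d,st).reshape(-1,3);q=q[~np.isnan(q[:,0])]
s=q[(np.hypot(q[:,0]-.5065,q[:,1]+.007)<.035)&(q[:,2]>.1)&(q[:,2]<.12)];print('cup rim',circ(s).round(4),len(s),np.median(s[:,2]),((s.max(0)+s.min(0))/2).round(4),np.ptp(s,0).round(4))
to([.53,.12,.33],[.544,.329,.33])
E
```

```text
cup rim [ 0.5056 -0.0073  0.0254] 751 0.10599060814310518 [ 0.5055 -0.0074  0.1045] [0.0542 0.055  0.0089]
t 3.35 tcp [ 0.506  -0.0229  0.3298] yaw 79.0 tilt [-4.e-04 -5.e-04 -1.e+00] q [-0.2   0.17  0.11  1.51 -0.    1.56] F [-0.2  0.2 -0.2] gap 0.0853 grip 0.0
[0.53, 0.12, 0.33] -> [ 1.207 -0.03  -0.002]
[0.544, 0.329, 0.33] -> [ 2.939 -0.246 -0.003]
```

```bash
python3 -m pendant '[{"travel":[0.98,-0.08,0],"rot":[0,0,0],"fingers":1},{"travel":[0.98,-0.08,0],"rot":[0,0,0],"fingers":1},{"travel":[0.98,-0.08,0],"rot":[0,0,0],"fingers":1}]' >/dev/null
python3 -m pendant '[{"travel":[0.98,-0.08,0],"rot":[0,0,0],"fingers":1},{"travel":[0.98,-0.08,0],"rot":[0,0,0],"fingers":1},{"travel":[0.98,-0.08,0],"rot":[0,0,0],"fingers":1}]' >/dev/null
python3 -m pendant '[{"travel":[0.98,-0.08,0],"rot":[0,0,0],"fingers":1},{"travel":[0.98,-0.08,0],"rot":[0,0,0],"fingers":1},{"travel":[0.98,-0.08,0],"rot":[0,0,0],"fingers":1},{"travel":[0.98,-0.08,0],"rot":[0,0,0],"fingers":1},{"travel":[0.98,-0.08,0],"rot":[0,0,0],"fingers":1}]' >/dev/null
python3 - <<'E'
from h import *
st=env.get_state();im,d=env.read_camera('wrist');cv2.imwrite('pics/w2.png',im)
q=cloud('wrist',d,st).reshape(-1,3);q=q[~np.isnan(q[:,0])]
for c in((.5443,.3288),(.566,.258)):
    for lo,hi in((.24,.255),(.18,.24)):
        s=q[(np.hypot(q[:,0]-c[0],q[:,1]-c[1])<.02)&(q[:,2]>lo)&(q[:,2]<hi)]
        if len(s)>5: print('handle',circ(s).round(4),len(s),np.median(s[:,2]),((s.max(0)+s.min(0))/2).round(4),np.ptp(s,0).round(4))
to([.5443,.3288,.211])
E
```

```text
handle [0.5441 0.3292 0.0054] 469 0.24416498084505378 [0.5441 0.3286 0.2431] [0.0153 0.0156 0.0061]
handle [0.5439 0.3283 0.0078] 462 0.21451127368600664 [0.5439 0.3314 0.2102] [0.0155 0.0102 0.0595]
handle [0.565  0.2579 0.0056] 402 0.24417043703052502 [0.565  0.2572 0.2429] [0.0153 0.0158 0.0057]
handle [0.565  0.2567 0.0078] 743 0.21403519942754637 [0.5649 0.2617 0.21  ] [0.0155 0.0075 0.0599]
t 4.5 tcp [0.5448 0.3282 0.3299] yaw 79.0 tilt [-2.e-04 -7.e-04 -1.e+00] q [ 0.42  0.45  0.5   1.62 -0.    2.18] F [-1.   0.3  0.6] gap 0.085 grip 0.0
[0.5443, 0.3288, 0.211] -> [ 0.005 -0.005  0.991]
```

View pics/w2.png

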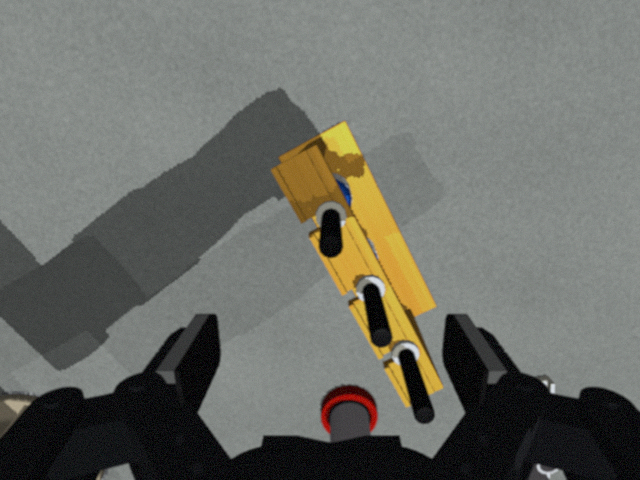

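The wrist view shows the target handle top at (330,250), on the gripper axis between the fingers, with neighbours at (380,335) and (425,415) clear of them. I descend and grip.

```bash
python3 -m pendant '[{"travel":[0,0,0.3],"rot":[0,0,0],"fingers":1},{"travel":[0,0,0.6],"rot":[0,0,0],"fingers":1},{"travel":[-0.005,-0.005,0.8],"rot":[0,0,0],"fingers":1},{"travel":[-0.005,-0.005,0.99],"rot":[0,0,0],"fingers":0.2},{"travel":[-0.005,-0.005,0.99],"rot":[0,0,0],"fingers":-0.3},{"travel":[-0.005,-0.005,0.99],"rot":[0,0,0],"fingers":-1},{"travel":[-0.005,-0.005,0.99],"rot":[0,0,0],"fingers":-1},{"travel":[-0.005,-0.005,0.99],"rot":[0,0,0],"fingers":-1},{"travel":[-0.005,-0.005,0.99],"rot":[0,0,0],"fingers":-1},{"travel":[-0.005,-0.005,0.99],"rot":[0,0,0],"fingers":-1}]' 60
python3 -c "
from h import *
p=env.get_state()['tcp_pos'];u=np.array([-.958,-.286,0])
to(p+[0,0,.010],p+u*.03+[0,0,.010],p+u*.075+[0,0,.010])"
```

```text
clock: 5.5
tcp_pos: [0.5446, 0.3299, 0.2133]
orientation: [0.001, 0.771, 0.637, 0.002]
wrist_force: [0.2, -1.2, 6.1]
finger_gap: 0.0136
grip_force: 58.6
t 5.5 tcp [0.5446 0.3299 0.2133] yaw 79.2 tilt [ 3.8e-03  9.0e-04 -1.0e+00] q [ 0.42  0.44  0.2   1.33 -0.    2.18] F [ 0.2 -1.2  6.1] gap 0.0136 grip 58.6
[0.54464817 0.32987518 0.22329256] -> [ 0.     0.    -0.083]
[0.51590817 0.32129518 0.22329256] -> [-0.115 -0.222 -0.084]
[0.47279817 0.30842518 0.22329256] -> [-0.288 -0.554 -0.086]
```

```bash
python3 -m pendant '[{"travel":[0,0,-0.05],"rot":[0,0,0],"fingers":-1},{"travel":[0,0,-0.1],"rot":[0,0,0],"fingers":-1},{"travel":[0,0,-0.1],"rot":[0,0,0],"fingers":-1}]'
python3 - <<'E'
from h import *
im,d=env.read_camera('side');P=cloud('side',d).reshape(-1,3);q=P[~np.isnan(P[:,0])]
m=(np.hypot(q[:,0]-.5443,q[:,1]-.3288)<.02)
# collar: white pixels near z .15-.19
col=im.reshape(-1,3)[~np.isnan(P[:,0])].astype(int)
wh=m&(col.min(1)>140)&(np.ptp(col,axis=1)<30)&(q[:,2]>.15)&(q[:,2]<.2);print('collar z',np.percentile(q[wh,2],[5,50,95]).round(4),wh.sum())
cv2.imwrite('pics/s2.png',cv2.resize(im[220:440,200:360],None,fx=2.7,fy=2.7,interpolation=2))
to()
E
```

```text
clock: 5.8
tcp_pos: [0.544, 0.33, 0.2242]
orientation: [0.0, 0.771, 0.637, 0.001]
wrist_force: [0.3, -0.3, -0.5]
finger_gap: 0.0136
grip_force: 58.5
collar z [0.1762 0.1776 0.1789] 60
t 5.85 tcp [0.5438 0.3299 0.2236] yaw 79.2 tilt [ 8.e-04  3.e-04 -1.e+00] q [ 0.42  0.44  0.22  1.35 -0.    2.18] F [ 0.1  0.1 -0.6] gap 0.0141 grip 58.5
```

View pics/s2.png

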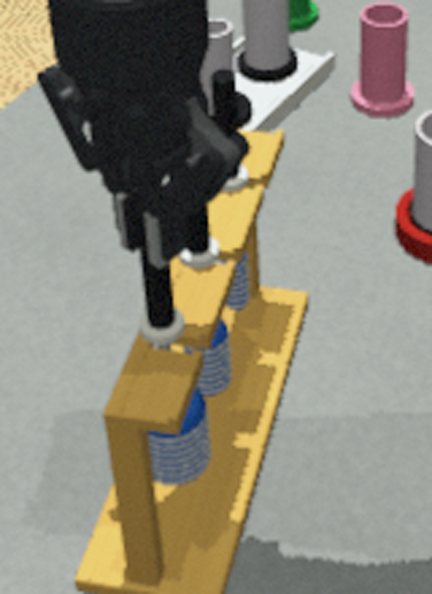

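The side view shows the large brush lifted, collar about 11 mm above the plate at (160,325), and the other two still seated. I draw it out to rack -x, then raise it.

```bash
python3 -m pendant '[{"travel":[-0.06,-0.11,0],"rot":[0,0,0],"fingers":-1},{"travel":[-0.12,-0.22,0],"rot":[0,0,0],"fingers":-1},{"travel":[-0.17,-0.33,0],"rot":[0,0,0],"fingers":-1},{"travel":[-0.23,-0.44,0],"rot":[0,0,0],"fingers":-1},{"travel":[-0.29,-0.56,0],"rot":[0,0,0],"fingers":-1},{"travel":[-0.29,-0.56,0],"rot":[0,0,0],"fingers":-1},{"travel":[-0.29,-0.56,-0.3],"rot":[0,0,0],"fingers":-1},{"travel":[-0.29,-0.56,-0.6],"rot":[0,0,0],"fingers":-1},{"travel":[-0.29,-0.56,-0.9],"rot":[0,0,0],"fingers":-1},{"travel":[-0.29,-0.56,-0.9],"rot":[0,0,0],"fingers":-1}]'
python3 -c "
from h import *
to([.505,.10,.33],[.506,-.007,.33])"
```

```text
clock: 6.85
tcp_pos: [0.4734, 0.3091, 0.3363]
orientation: [0.001, 0.771, 0.637, 0.004]
wrist_force: [-0.0, 0.6, -0.5]
finger_gap: 0.0138
grip_force: 58.8
t 6.85 tcp [0.4734 0.3091 0.3363] yaw 79.2 tilt [ 0.0084  0.0038 -1.    ] q [ 0.44  0.28  0.28  1.55 -0.    2.2 ] F [-0.   0.6 -0.5] gap 0.0138 grip 58.8
[0.505, 0.1, 0.33] -> [-1.662  0.586  0.048]
[0.506, -0.007, 0.33] -> [-2.537  0.761  0.045]
```

```bash
python3 -m pendant '[{"travel":[-0.3,0.1,0],"rot":[0,0,0],"fingers":-1},{"travel":[-0.6,0.2,0],"rot":[0,0,0],"fingers":-1},{"travel":[-0.84,0.25,0],"rot":[0,0,0],"fingers":-1}]' >/dev/null
python3 -m pendant '[{"travel":[-0.3,0.1,0],"rot":[0,0,0],"fingers":-1},{"travel":[-0.6,0.2,0],"rot":[0,0,0],"fingers":-1},{"travel":[-0.84,0.25,0],"rot":[0,0,0],"fingers":-1}]' >/dev/null
python3 -m pendant '[{"travel":[-0.3,0.1,0],"rot":[0,0,0],"fingers":-1},{"travel":[-0.6,0.2,0],"rot":[0,0,0],"fingers":-1},{"travel":[-0.84,0.25,0.1],"rot":[0,0,0],"fingers":-1},{"travel":[-0.84,0.25,0.1],"rot":[0,0,0],"fingers":-1},{"travel":[-0.84,0.25,0.1],"rot":[0,0,0],"fingers":-1},{"travel":[-0.84,0.25,0.1],"rot":[0,0,0],"fingers":-1}]'
cat >> h.py <<'E'
def brushaxis(q,c,lo,hi,rad=.03):
    s=q[(np.hypot(q[:,0]-c[0],q[:,1]-c[1])<rad)&(q[:,2]>lo)&(q[:,2]<hi)]
    return s
E
python3 - <<'E'
from h import *
st=env.get_state();p=st['tcp_pos'];to([.506,-.007,p[2]])
for n in('side','top','wrist'):
    st=env.get_state();im,d=env.read_camera(n);P=cloud(n,d,st).reshape(-1,3);q=P[~np.isnan(P[:,0])];cv2.imwrite(f'pics/{n}3.png',im)
    z0=p[2]-.167
    def fit(lo,hi,r):
        s=brushaxis(q,p[:2],lo,hi)
        if len(s)<15: return len(s)
        f=least_squares(lambda c:np.hypot(s[:,0]-c[0],s[:,1]-c[1])-r,p[:2],loss='soft_l1',f_scale=.001)
        return f.x.round(4),len(s),s[:,2].min().round(4)
    print(n,'head low',fit(z0-.005,z0+.025,.021),'head hi',fit(z0+.025,z0+.05,.021),'shaft',fit(z0+.062,z0+.11,.004),'handle',fit(z0+.124,z0+.145,.008))
    s=q[(np.hypot(q[:,0]-.506,q[:,1]+.007)<.035)&(q[:,2]>.1)&(q[:,2]<.115)]
    if len(s)>20:
        f=least_squares(lambda c:np.hypot(s[:,0]-c[0],s[:,1]-c[1])-.026,[.506,-.007],loss='soft_l1',f_scale=.001);print('  cup rim',f.x.round(4),len(s),circ(s).round(4))
E
```

```text
clock: 8.05
tcp_pos: [0.5028, -0.0052, 0.3189]
orientation: [-0.0, 0.77, 0.638, 0.0]
wrist_force: [-0.3, 0.1, -0.5]
finger_gap: 0.0139
grip_force: 58.7
t 8.05 tcp [ 0.5028 -0.0052  0.3189] yaw 79.2 tilt [-2.e-04  3.e-04 -1.e+00] q [-0.17  0.16  0.08  1.49  0.    1.59] F [-0.3  0.1 -0.5] gap 0.0139 grip 58.7
[0.506, -0.007, np.float64(0.3189417218600712)] -> [-0.01   0.029 -0.   ]
side head low (array([ 0.504, -0.006]), 186, np.float64(0.1523)) head hi (array([ 0.5036, -0.0054]), 230, np.float64(0.177)) shaft (array([ 0.5035, -0.0048]), 89, np.float64(0.2141)) handle (array([ 0.5036, -0.0058]), 85, np.float64(0.276))
  cup rim [ 0.5071 -0.005 ] 219 [ 0.5071 -0.005   0.0258]
top head low 0 head hi 0 shaft 0 handle 0
wrist head low (array([ 0.5021, -0.006 ]), 209, np.float64(0.1576)) head hi (array([ 0.502 , -0.0063]), 645, np.float64(0.177)) shaft (array([ 0.5021, -0.0061]), 129, np.float64(0.2145)) handle (array([ 0.5021, -0.0061]), 452, np.float64(0.2761))
  cup rim [ 0.5051 -0.0077] 455 [ 0.5055 -0.007   0.0254]
```

View pics/side3.png

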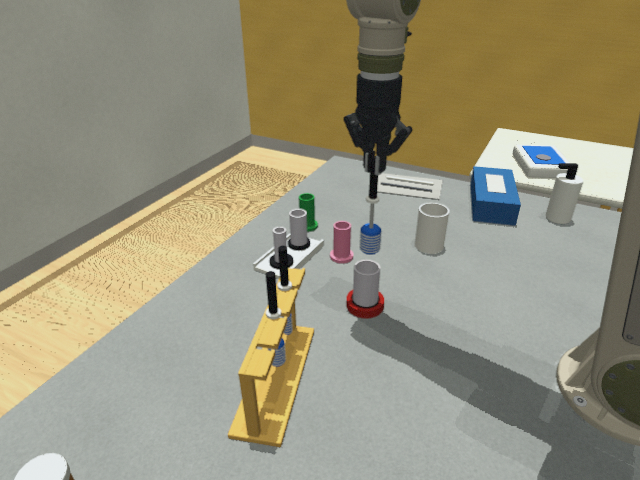

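The brush hangs vertical at (370,238), over the dish cup at (366,280). Both cameras agree it needs +3.3 mm in world x. I enter the bore slowly.

```bash
python3 -m pendant '[{"travel":[0.003,0.027,0],"rot":[0,0,0],"fingers":-1},{"travel":[0.003,0.027,0.15],"rot":[0,0,0],"fingers":-1},{"travel":[0.003,0.027,0.3],"rot":[0,0,0],"fingers":-1},{"travel":[0.003,0.027,0.37],"rot":[0,0,0],"fingers":-1},{"travel":[0.003,0.027,0.42],"rot":[0,0,0],"fingers":-1},{"travel":[0.003,0.027,0.47],"rot":[0,0,0],"fingers":-1},{"travel":[0.003,0.027,0.52],"rot":[0,0,0],"fingers":-1},{"travel":[0.003,0.027,0.52],"rot":[0,0,0],"fingers":-1}]'
python3 - <<'E'
from h import *
to()
im,d=env.read_camera('side');P=cloud('side',d).reshape(-1,3);q=P[~np.isnan(P[:,0])]
s=q[(np.hypot(q[:,0]-.506,q[:,1]+.007)<.035)&(q[:,2]>.025)&(q[:,2]<.1)]
for lo in(.03,.065):
    t=s[(s[:,2]>lo)&(s[:,2]<lo+.03)];f=least_squares(lambda c:np.hypot(t[:,0]-c[0],t[:,1]-c[1])-.028,[.506,-.007],loss='soft_l1',f_scale=.001);print(f.x.round(4),len(t))
E
```

```text
clock: 9.0
tcp_pos: [0.5057, -0.0061, 0.2562]
orientation: [-0.0, 0.771, 0.637, -0.0]
wrist_force: [0.6, -0.7, -0.7]
finger_gap: 0.0139
grip_force: 58.7
t 9.0 tcp [ 0.5057 -0.0061  0.2562] yaw 79.2 tilt [-8.e-04  0.e+00 -1.e+00] q [-0.17  0.17 -0.06  1.34 -0.    1.59] F [ 0.6 -0.7 -0.7] gap 0.0139 grip 58.7
[ 0.5079 -0.0071] 270
[ 0.5079 -0.0072] 299
```

In the bore with no contact force. Now down towards the floor.

```bash
python3 -m pendant '[{"travel":[0,0,0.12],"rot":[0,0,0],"fingers":-1},{"travel":[0,0,0.24],"rot":[0,0,0],"fingers":-1},{"travel":[0,0,0.36],"rot":[0,0,0],"fingers":-1},{"travel":[0,0,0.44],"rot":[0,0,0],"fingers":-1},{"travel":[0,0,0.5],"rot":[0,0,0],"fingers":-1},{"travel":[0,0,0.53],"rot":[0,0,0],"fingers":-1},{"travel":[0,0,0.53],"rot":[0,0,0],"fingers":-1}]'
python3 -m pendant '[{"travel":[0,0,0.01],"rot":[0,0,0],"fingers":-1},{"travel":[0,0,0.02],"rot":[0,0,0],"fingers":-1},{"travel":[0,0,0.02],"rot":[0,0,0],"fingers":-1}]'
```

```text
clock: 9.75
tcp_pos: [0.5059, -0.0061, 0.1929]
orientation: [-0.0, 0.771, 0.637, -0.0]
wrist_force: [-0.4, -0.2, -0.4]
finger_gap: 0.014
grip_force: 58.7
clock: 10.05
tcp_pos: [0.5069, -0.0063, 0.1923]
orientation: [0.001, 0.771, 0.637, 0.001]
wrist_force: [-0.8, 0.1, 4.8]
finger_gap: 0.0141
grip_force: 59.4
```

Floor contact is confirmed (4.8 N). Stroke 1 up 60 mm, then stroke 2 down.

```bash
python3 -m pendant '[{"travel":[0,0,-0.17],"rot":[0,0,0],"fingers":-1},{"travel":[0,0,-0.34],"rot":[0,0,0],"fingers":-1},{"travel":[0,0,-0.5],"rot":[0,0,0],"fingers":-1},{"travel":[0,0,-0.5],"rot":[0,0,0],"fingers":-1},{"travel":[0,0,-0.5],"rot":[0,0,0],"fingers":-1}]'
python3 -m pendant '[{"travel":[0,0,0.13],"rot":[0,0,0],"fingers":-1},{"travel":[0,0,0.26],"rot":[0,0,0],"fingers":-1},{"travel":[0,0,0.36],"rot":[0,0,0],"fingers":-1},{"travel":[0,0,0.43],"rot":[0,0,0],"fingers":-1},{"travel":[0,0,0.48],"rot":[0,0,0],"fingers":-1},{"travel":[0,0,0.5],"rot":[0,0,0],"fingers":-1},{"travel":[0,0,0.505],"rot":[0,0,0],"fingers":-1},{"travel":[0,0,0.505],"rot":[0,0,0],"fingers":-1}]'
```

```text
clock: 10.55
tcp_pos: [0.5062, -0.0061, 0.2507]
orientation: [0.0, 0.771, 0.637, 0.0]
wrist_force: [0.1, 0.6, -0.1]
finger_gap: 0.0142
grip_force: 58.8
clock: 11.35
tcp_pos: [0.5067, -0.0062, 0.1923]
orientation: [0.001, 0.771, 0.637, 0.001]
wrist_force: [-2.3, 1.1, 11.0]
finger_gap: 0.014
grip_force: 60.5
```

```bash
python3 -m pendant '[{"travel":[0,0,-0.17],"rot":[0,0,0],"fingers":-1},{"travel":[0,0,-0.34],"rot":[0,0,0],"fingers":-1},{"travel":[0,0,-0.5],"rot":[0,0,0],"fingers":-1},{"travel":[0,0,-0.6],"rot":[0,0,0],"fingers":-1},{"travel":[0,0,-0.75],"rot":[0,0,0],"fingers":-1},{"travel":[0,0,-0.9],"rot":[0,0,0],"fingers":-1},{"travel":[0,0,-1],"rot":[0,0,0],"fingers":-1}]' >/dev/null
python3 -m pendant '[{"travel":[0,0,-0.15],"rot":[0,0,0],"fingers":-1},{"travel":[0,0,-0.2],"rot":[0,0,0],"fingers":-1},{"travel":[0,0,-0.2],"rot":[0,0,0],"fingers":-1}]'
python3 -c "
from h import *
to([.451,-.3075,.33])
for c in ('side',):
    im,d=env.read_camera(c);P=cloud(c,d).reshape(-1,3);q=P[~np.isnan(P[:,0])]
    s=q[(np.hypot(q[:,0]-.506,q[:,1]+.007)<.035)&(q[:,2]>.1)&(q[:,2]<.115)];print(circ(s).round(4))
"
```

```text
clock: 12.35
tcp_pos: [0.5064, -0.0062, 0.3346]
orientation: [0.001, 0.771, 0.637, 0.0]
wrist_force: [-0.4, -0.3, -0.7]
finger_gap: 0.0142
grip_force: 58.9
t 12.35 tcp [ 0.5064 -0.0062  0.3346] yaw 79.2 tilt [ 1.4e-03 -3.0e-04 -1.0e+00] q [-0.17  0.17  0.12  1.52 -0.    1.59] F [-0.4 -0.3 -0.7] gap 0.0142 grip 58.9
[0.451, -0.3075, 0.33] -> [-2.553  0.018  0.038]
[ 0.5071 -0.0051  0.0259]
```

The cup has not moved. On to the jar.

```bash
python3 -m pendant '[{"travel":[-0.3,0,0],"rot":[0,0,0],"fingers":-1},{"travel":[-0.6,0,0],"rot":[0,0,0],"fingers":-1},{"travel":[-0.85,0,0],"rot":[0,0,0],"fingers":-1}]' >/dev/null
python3 -m pendant '[{"travel":[-0.3,0,0],"rot":[0,0,0],"fingers":-1},{"travel":[-0.6,0,0],"rot":[0,0,0],"fingers":-1},{"travel":[-0.85,0,0],"rot":[0,0,0],"fingers":-1}]' >/dev/null
python3 -m pendant '[{"travel":[-0.3,0,0],"rot":[0,0,0],"fingers":-1},{"travel":[-0.6,0.01,0],"rot":[0,0,0],"fingers":-1},{"travel":[-0.85,0.02,0],"rot":[0,0,0],"fingers":-1},{"travel":[-0.85,0.02,0],"rot":[0,0,0],"fingers":-1},{"travel":[-0.85,0.02,0],"rot":[0,0,0],"fingers":-1}]'
python3 - <<'E'
from h import *
p=env.get_state()['tcp_pos']
for n in('side','wrist'):
    st=env.get_state();im,d=env.read_camera(n);P=cloud(n,d,st).reshape(-1,3);q=P[~np.isnan(P[:,0])]
    if n=='side': cv2.imwrite('pics/side4.png',im)
    s=q[(np.hypot(q[:,0]-.451,q[:,1]+.3075)<.045)&(q[:,2]>.1)&(q[:,2]<.12)];print('jar',circ(s).round(4),len(s))
    s=q[(np.hypot(q[:,0]-p[0],q[:,1]-p[1])<.03)&(q[:,2]>p[2]-.165)&(q[:,2]<p[2]-.12)];print('head',circ(s).round(4),len(s))
to([.451,-.3075,.25])
E
```

```text
clock: 13.5
tcp_pos: [0.4503, -0.3073, 0.3326]
orientation: [-0.001, 0.771, 0.637, -0.0]
wrist_force: [-0.2, -0.6, -0.8]
finger_gap: 0.0142
grip_force: 58.9
jar [ 0.4518 -0.3062  0.0358] 283
head [ 0.4506 -0.3068  0.0205] 287
jar [ 0.4504 -0.3082  0.0351] 766
head [ 0.4495 -0.3077  0.0211] 573
t 13.6 tcp [ 0.4507 -0.3062  0.3335] yaw 79.2 tilt [-9.0e-04  1.2e-03 -1.0e+00] q [-0.74  0.25  0.22  1.55  0.    1.01] F [-0.3 -0.2 -1. ] gap 0.0141 grip 58.9
[0.451, -0.3075, 0.25] -> [-0.011  0.005  0.695]
```

```bash
python3 -m pendant '[{"travel":[0,0.01,0.2],"rot":[0,0,0],"fingers":-1},{"travel":[0,0.01,0.4],"rot":[0,0,0],"fingers":-1},{"travel":[0,0.01,0.6],"rot":[0,0,0],"fingers":-1},{"travel":[0,0.01,0.8],"rot":[0,0,0],"fingers":-1},{"travel":[0,0.01,1],"rot":[0,0,0],"fingers":-1},{"travel":[0,0.01,1],"rot":[0,0,0],"fingers":-1}]'
python3 -m pendant '[{"travel":[0,0,0.1],"rot":[0,0,0],"fingers":-1},{"travel":[0,0,0.2],"rot":[0,0,0],"fingers":-1},{"travel":[0,0,0.26],"rot":[0,0,0],"fingers":-1},{"travel":[0,0,0.3],"rot":[0,0,0],"fingers":-1},{"travel":[0,0,0.315],"rot":[0,0,0],"fingers":-1},{"travel":[0,0,0.325],"rot":[0,0,0],"fingers":-1},{"travel":[0,0,0.325],"rot":[0,0,0],"fingers":-1}]'
```

```text
clock: 14.2
tcp_pos: [0.4507, -0.3045, 0.211]
orientation: [-0.003, 0.77, 0.638, -0.0]
wrist_force: [0.3, -0.2, 0.3]
finger_gap: 0.014
grip_force: 58.8
clock: 14.9
tcp_pos: [0.4521, -0.3075, 0.1753]
orientation: [0.0, 0.771, 0.637, 0.0]
wrist_force: [-0.2, 0.3, -0.1]
finger_gap: 0.0141
grip_force: 58.9
```

```bash
python3 -m pendant '[{"travel":[0,0,0.01],"rot":[0,0,0],"fingers":-1},{"travel":[0,0,0.02],"rot":[0,0,0],"fingers":-1},{"travel":[0,0,0.025],"rot":[0,0,0],"fingers":-1},{"travel":[0,0,0.025],"rot":[0,0,0],"fingers":-1}]'
```

```text
clock: 15.3
tcp_pos: [0.4528, -0.3083, 0.1743]
orientation: [0.002, 0.771, 0.637, 0.0]
wrist_force: [-1.4, 1.2, 8.3]
finger_gap: 0.0142
grip_force: 60.0
```

The brush is on the jar floor (8 N at the expected height). I release it and withdraw straight up.

```bash
python3 -m pendant '[{"travel":[0,0,-0.015],"rot":[0,0,0],"fingers":-1},{"travel":[0,0,-0.015],"rot":[0,0,0],"fingers":0},{"travel":[0,0,-0.015],"rot":[0,0,0],"fingers":1},{"travel":[0,0,-0.015],"rot":[0,0,0],"fingers":1},{"travel":[0,0,-0.015],"rot":[0,0,0],"fingers":1},{"travel":[0,0,-0.015],"rot":[0,0,0],"fingers":1},{"travel":[0,0,-0.2],"rot":[0,0,0],"fingers":1},{"travel":[0,0,-0.5],"rot":[0,0,0],"fingers":1},{"travel":[0,0,-0.9],"rot":[0,0,0],"fingers":1},{"travel":[0,0,-1],"rot":[0,0,0],"fingers":1}]'
python3 -m pendant '[{"travel":[0,0,-0.3],"rot":[0,0,0],"fingers":1},{"travel":[0,0,-0.5],"rot":[0,0,0],"fingers":1},{"travel":[0,0,-0.5],"rot":[0,0,0],"fingers":1},{"travel":[0,0,-0.5],"rot":[0,0,0],"fingers":1}]'
python3 - <<'E'
from h import *
im,d=env.read_camera('side');cv2.imwrite('pics/side5.png',im);P=cloud('side',d).reshape(-1,3);q=P[~np.isnan(P[:,0])]
for n,c,l in(('cupL',(.507,-.005),.1),('cupM',(.752,-.139),.1),('cupS',(.75,-.048),.1),('brM',(.566,.259),.225),('brS',(.587,.187),.225)):
    s=q[(np.hypot(q[:,0]-c[0],q[:,1]-c[1])<.035)&(q[:,2]>l)&(q[:,2]<l+.03)];print(n,((s.max(0)+s.min(0))/2).round(3),np.ptp(s,0).round(3))
E
```

```text
clock: 16.3
tcp_pos: [0.4534, -0.3085, 0.2973]
orientation: [0.004, 0.771, 0.637, 0.001]
wrist_force: [1.0, -0.3, 1.2]
finger_gap: 0.0853
grip_force: 0.0
clock: 16.7
tcp_pos: [0.4523, -0.3075, 0.3519]
orientation: [0.0, 0.771, 0.637, 0.0]
wrist_force: [0.3, 1.4, 0.4]
finger_gap: 0.0859
grip_force: 0.0
cupL [ 0.507 -0.005  0.105] [0.055 0.056 0.01 ]
cupM [ 0.752 -0.139  0.105] [0.043 0.044 0.01 ]
cupS [ 0.75  -0.049  0.105] [0.032 0.032 0.01 ]
brM [0.566 0.259 0.236] [0.016 0.016 0.023]
brS [0.587 0.187 0.236] [0.014 0.016 0.023]
```

View pics/side5.png

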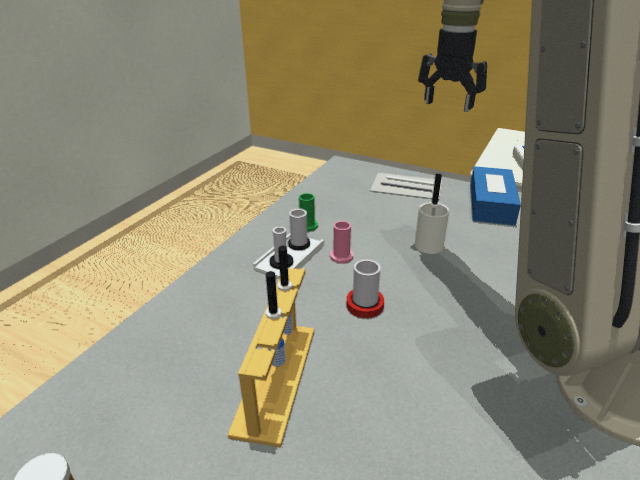

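The brush stands head-down in the jar at (436,190), the gripper is clear, both other brushes still hang, and all three cups are where they were. Handing in.

```bash
python3 -c "
from workcell import env
print(env.hand_in())"
```

```text
the job is handed in; nothing more can be done
None
```

I scrubbed the large cup with two full strokes of the large brush, set that brush head-down on the bottom of the white jar, and handed the job in at about 17 s; the other two brushes and all three cups are still in place.

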